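# Level the dispensing balance with a wedge

## Task

The near corner of the small dispensing balance stands too low. Take the white plastic wedge (not the flat packing strip), slide it thin end first under that corner's rubber foot, and push it in just far enough that the bubble of the level on top sits centred between its two lines; then let go and leave the wedge lying flat on the bench, carrying the foot. Do not press on or lift the balance with the hand, and leave the vials and the carton standing where they are.

Things in the scene. Friction and masses are not known exactly. Their poses are not given: they have to be found in the camera images.
- wedge: white plastic wedge, 144 mm long, 32 wide, 60 g, flat on the bench, three dark ribs on top near the butt. Its height falls evenly from 19.5 mm at the butt (x = -72 mm) to 1.5 at the thin end (x = +72): 1 mm per 8. Origin: centre of its underside; x to the thin end, y across, z up. Upright sides: pinch it across near the butt. It stays where it is pushed
- wedge_tip (a point): middle of the lower edge of the wedge's thin end, 72 mm ahead of its origin
- packer: flat white plastic strip, 110 x 45 x 6 mm (x, y, z), of even thickness, of no use here. Origin: centre of its underside
- balance: white balance, about 1.3 kg, housing 205 mm deep (x), 160 wide (y), 38 high, round pan on top. Its rear edge turns on a level pin along y, held by the brackets; it rests 4 to 6 N on one foot at its near right corner. Origin: on the pin, 200 mm behind the foot; x from foot to pin, the way to push the wedge; z up. Lifting the foot 1 mm tilts it 0.005 rad
- bracket: the two steel brackets, fixed to the bench, that hold the balance's pin. Origin: near bench height (1 to 6 mm below it), straight under the foot; x and y as the balance's. Above the bench: the ear over the foot reaches at most 53 mm, the housing (from 35 mm behind the foot) 70, the level 92; the space under ear and housing is 18 mm or more, so the wedge runs in under them
- low_foot (a point): lowest point of the black rubber foot, a dome of 14 mm radius, at the balance's near right corner. At the start it rests on the bench; it must rise by 5 to 10 mm (differs each time) for the balance to be level. Pushing the wedge in takes 5 to 20 N, most where its thin end first climbs under the dome
- vial_mid (a point): middle of the level's tube on the balance's top, between its two black lines. The level, 104 mm long, lies along the balance's x axis near its right edge; this point is 135 mm behind the foot and 28 mm to its right (-y). Axes as the balance's
- bubble: the level's pale bubble, 15 mm long. Origin: its centre. It moves along the tube towards the high end, 0.45 mm per mrad of tilt (2.25 mm per mm of lift at the foot): at +x of the middle while the foot is too low, at -x if too high; it takes about 1 s to settle. The lines are 24 mm apart: centred, it clears each by about 4 mm
- vial0: small glass vial, 26 mm diameter, 55 mm high, standing right of the balance. Origin: centre of its underside
- vial1: another such vial
- carton: white carton, 70 x 60 x 110 mm, standing left of the balance. Origin: centre of its underside
Things that resemble listed ones, but are neither listed nor needed, are in the scene too. Several things have the shape of the wedge; the one meant has the colours described above.

How it is judged:
By the outcome, as a careful person would: the job done as asked, in the order asked, and still so for the second after the job is handed in, with the robot touching nothing.
It also fails if it takes over 61 s, if anything falls off the work surface, if the arm or the gripper's body presses on something with over 40 N, if the wrist force passes 120 N, or if a joint passes its speed limit or range.

## Robot

A 6-joint arm with a two-finger parallel gripper is mounted at the origin on the work surface. World frame = base frame: x ahead of the robot, y to its left, z up, the work surface at z = 0. Lengths are in m, angles in rad, forces in N, time in s.
With the tool pointing down it reaches from about 0.35 to 0.975 m from the base axis. Payload 4.9 kg.
Tool frame: the origin (TCP) lies at the very end of the fingers, on their centre line; the grasp point (between the pads) lies 19 mm behind it (pinch_z is the distance from the TCP to the grasp point, in m); z points along the fingers, y is the line along which they close (so a half turn about z gives the same grasp; the last joint's range is limited). The gripper opens to 85 mm and grips with 20 to 120 N. Pads are 22 mm wide; open, the fingers measure 114 mm over their backs; the gripper's body (76 mm by 85 mm) begins 54 mm behind the grasp point. The pads swing forward as they close: fully open they stand 13 mm farther back than shut.
Start: joints at [1.013, 0.053, 1.613, -0, 1.476, -0.119], TCP at [0.266, 0.566, 0.231] pointing down, gripper open.
Joint ranges: [-3.01, 3.01], [-1.01, 2.22], [0.06, 2.58], [-1.02, 4.17], [0.09, 2.62], [-3.14, 3.14]. Speed limits (rad/s): [2.57, 2.57, 3.14, 3.14, 3.14, 3.14].

## Interface

Orientations are given as a unit quaternion [w, x, y, z].
In Python, from plant import * gives the robot as it stands. The module is installed in compiled form; this text tells all that it offers.
- The arm moves only by the tool play_rows, never from a script. Its arguments are lists of equal length, an entry for each row: "linear": the shift along the world's x, y, z in m, a list of three; "turn": the turn about the world's z in degrees. A call has 1 to 8 rows; each row shifts and turns the commanded pose from where the row before left it; what a row does not reach is not made up. A row lasts 1/8 s, in which the tool goes at most 62.5 mm and 10.7 degrees, less where a joint would pass 70% of its speed; a pose out of reach is approached as far as the arm can. A call is refused whole if a number of a shift passes 0.0625 or a number of a turn 10.7, either way. A call with a gripper value outside its range is refused whole. "hand" is the finger opening in m, from 0 to 0.0854, set as the call begins (left out, the last holds). The fingers move at their own pace and stop on an object; the grip force is fixed at half the most. Time passes only in rows, so rows that do not move let the fingers close. It gives the time, the measured TCP pose, the force, the opening and the grip force at its end, in the units of the state.
- state(): the state, without advancing time (a new reading comes with each control period).
- grab_frame(name): name is "scene" or "top" or "wrist"; returns the picture (420x560x3 uint8, red, green, blue); there is no depth.
- camera_info(name): a dict with "camera_matrix" (3x3 intrinsics, pixels), "origin" and "attitude" of the camera in the world; the wrist camera has in their place "mount" (4x4, takes a point from camera to tool coordinates, whose origin is the TCP and whose axes are the flange's). Camera axes: x right, y down, z forward; pixel columns grow to the right and rows downward; lengths in m; the calibration is good to about 2 mm. A picture is of the moment at which its call begins: read the wrist's pose just before it. camera_info takes no time and is no camera call.
- job_done(): hands the job in; it is judged then, once.
Trained networks look in the newest picture that a camera, given by its name, has taken for a name from the list of things; names that differ only in an ending like _2 or _b are one class to them, and where a whole thing is asked for, a point or a joint stands for the part that bears it (a point fixed in the world has none). Each returns a list of dicts, best first, with "p" (0 to 1); they miss things now and then, are a little off and sometimes report something else, mostly with a low value. They report only what shows in the picture. A call takes as long as a camera call. They do not tell look-alikes from the thing itself.
- trace(camera, thing): "region" (420x560 bool, what is visible of it) and "location" ([column, row] in pixels, amid what is visible of it).
The state is a dict: "time": time; "joint_pos": joint angles; "joint_vel": joint speeds; "joint_efforts": joint torques, N m; "tool_pos": TCP position; "tool_rot": TCP orientation; "contact_force": force on the tool from outside, world axes, zero at the start; "ft_torque": the same for the moment, N m; "gripper_width": opening from 0.0 (shut) to 1.0 (fully open); "grasp_force": force on a finger pad.
Only numpy, scipy, OpenCV 4.12 (cv2) and the standard library are available. Lean on these libraries where they do the work, as an engineer would, in place of code of your own. Each camera call takes 0.05 s, during which the arm holds its last target. There are 200 camera calls.

## Working session

There is one attempt and no reset: what is moved stays moved. The work goes in short steps, Python scripts to look and compute and a tool call to move; the robot and the scene stay as the last step left them, time stands still between calls to the robot, and variables do not carry over. Pictures are saved under pics/ and viewed, at most 10 in all, crops included, and the job is handed in when it is done.

Besides the shell and the picture viewer there is one more tool, called by a JSON object that holds its "name" and its "arguments", one argument or row to a line. play_rows: Moves the arm, as the interface text tells. Its arguments: {"type":"object","properties":{"linear":{"type":"array","items":{"type":"array","items":{"type":"number"}}},"turn":{"type":"array","items":{"type":"number"}},"hand":{"type":"number"}},"required":["linear","turn"]}

```bash
mkdir -p pics
cat > h.py <<'E'
from plant import *
import numpy as np, cv2
from scipy.spatial.transform import Rotation as R
def q2R(q): return R.from_quat([q[1],q[2],q[3],q[0]]).as_matrix()
def cam(name):
    c=camera_info(name); K=np.array(c["camera_matrix"])
    if name=="wrist":
        s=state(); M=np.array(c["mount"]); Rt=q2R(s["tool_rot"])
        return K,Rt@M[:3,3]+np.array(s["tool_pos"]),Rt@M[:3,:3]
    A=np.array(c["attitude"]); 
    return K,np.array(c["origin"]),(A if A.shape==(3,3) else q2R(A))
def back(C,px,z):
    K,o,A=C; d=A@np.linalg.solve(K,[px[0],px[1],1.]); return o+d*(z-o[2])/d[2]
def proj(C,P):
    K,o,A=C; p=K@(A.T@(np.array(P)-o)); return p[:2]/p[2]
def save(im,n): cv2.imwrite("pics/"+n,cv2.cvtColor(im,cv2.COLOR_RGB2BGR))
E
python3 - <<'E'
from h import *
for n in("scene","top"):
    C=cam(n); print(n,C[1],camera_info(n)["attitude"]); im=grab_frame(n); save(im,n+"0.png")
    for t in("wedge","wedge_tip","packer","low_foot","vial_mid","bubble","vial0","carton","balance","bracket"):
        print(t,[(round(d["p"],2),np.round(d["location"]).tolist(),np.round(back(C,d["location"],0)[:2],3).tolist()) for d in trace(n,t)])
print(state())
E
```

```text
scene [ 1.07435487 -0.6760927   0.80831965] [-0.38565185  0.87008267  0.2829743  -0.11897205]
wedge [(0.85, [304.0, 160.0], [0.472, 0.296]), (0.84, [351.0, 198.0], [0.7, 0.216])]
wedge_tip [(0.72, [304.0, 160.0], [0.471, 0.299]), (0.54, [351.0, 195.0], [0.694, 0.229])]
packer [(0.67, [178.0, 264.0], [0.467, -0.285])]
low_foot []
vial_mid [(0.6, [316.0, 228.0], [0.684, 0.042])]
bubble []
vial0 [(0.8, [228.0, 316.0], [0.673, -0.325]), (0.69, [184.0, 340.0], [0.637, -0.427]), (0.44, [319.0, 225.0], [0.685, 0.057])]
carton [(0.88, [352.0, 152.0], [0.583, 0.439])]
balance [(0.8, [321.0, 225.0], [0.689, 0.06])]
bracket [(0.16, [307.0, 160.0], [0.477, 0.306])]
top [ 0.41950444 -0.02147191  1.32418899] [ 0.05029774 -0.69689399  0.71306725 -0.05782732]
wedge [(0.87, [174.0, 176.0], [0.699, 0.229])]
wedge_tip [(0.82, [172.0, 173.0], [0.705, 0.233]), (0.8, [148.0, 260.0], [0.489, 0.291]), (0.36, [260.0, 167.0], [0.717, 0.012])]
packer [(0.91, [376.0, 255.0], [0.488, -0.271])]
low_foot [(0.56, [257.0, 171.0], [0.706, 0.019])]
vial_mid [(0.73, [255.0, 172.0], [0.705, 0.025])]
bubble []
vial0 [(0.
[... 238 characters left out ...]
joint_pos': array([ 1.01301277e+00,  5.27235485e-02,  1.61291136e+00,  1.16939155e-05,
        1.47598858e+00, -1.19012155e-01]), 'joint_vel': array([-0.00065727,  0.00055412, -0.00083589, -0.00032048, -0.00241602,
       -0.00066792]), 'joint_efforts': array([-7.86581259e-04, -3.93689454e+01, -3.70461774e+01, -1.11526385e-04,
        6.80047651e-04,  7.88269972e-06]), 'tool_pos': array([0.26550996, 0.56577746, 0.23128217]), 'tool_rot': array([-1.06087659e-05,  2.17630630e-01,  9.76031203e-01, -1.26106248e-05]), 'contact_force': array([ 0.79762306, -1.31389793, -0.28451367]), 'ft_torque': array([-0.01255036,  0.00605819,  0.0269957 ]), 'grasp_force': 0.0, 'gripper_width': 0.9991772991514577}
```

View pics/scene0.png

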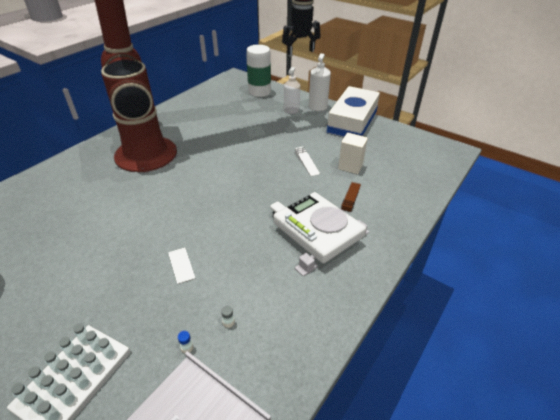

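View pics/top0.png

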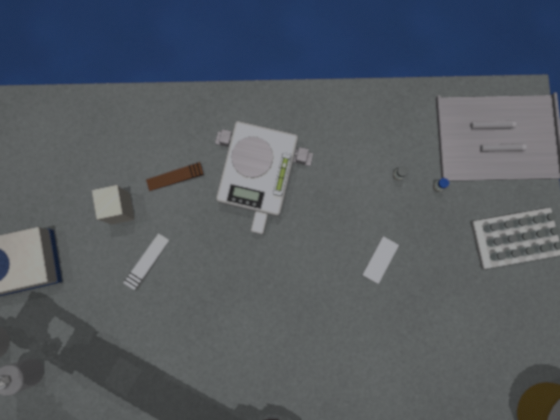

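The top view shows the white wedge at (148,260), with its ribs and butt at lower left and its thin end at about (165,237). The brown look-alike is at (174,177). The balance's ear is at (260,223) and the brackets at (224,137) and (304,155).

Run:
```python
from h import *
C=cam("top"); im=grab_frame("top"); g=cv2.cvtColor(im,cv2.COLOR_RGB2GRAY)
print(C[0])
def seg(x0,y0,x1,y1,th):
    m=np.zeros(g.shape,np.uint8); m[y0:y1,x0:x1]=(g[y0:y1,x0:x1]>th)
    n,l,s,c=cv2.connectedComponentsWithStats(m); k=1+np.argmax(s[1:,4]); return l==k,s[k]
print(g[255:265,140:156:3])
m,s=seg(115,225,180,300,130); print(s)
r=cv2.minAreaRect(np.argwhere(m)[:,::-1].astype(np.float32)); print(r)
b=cv2.boxPoints(r); print([back(C,p,0.005)[:3].round(4).tolist() for p in b])
m,s=seg(210,115,305,240,130);print(s)
r=cv2.minAreaRect(np.argwhere(m)[:,::-1].astype(np.float32)); print(r)
big=cv2.resize(im[110:300,110:320],None,fx=3.6,fy=3.15,interpolation=cv2.INTER_CUBIC)
for t in("bubble","low_foot","vial_mid","bracket","balance"):
    for d in trace("top",t):
        rg=d["region"]; ys,xs=np.where(rg); print(t,d["p"],d["location"],len(xs),xs.min(),xs.max(),ys.min(),ys.max())
cv2.imwrite("pics/x.png",0*big)
save(big,"topcrop.png")
```

```text
[[532.95676011   0.         280.17753491]
 [  0.         532.95676011 202.7724153 ]
 [  0.           0.           1.        ]]
[[102 146 160 161 160 160]
 [107 154 161 160 161 157]
 [118 158 160 161 160 153]
 [130 160 160 160 160 143]
 [142 160 160 160 160 130]
 [150 160 161 160 158 115]
 [156 160 160 160 156 102]
 [160 160 160 160 148  94]
 [160 160 160 160 136  93]
 [160 160 160 159 119  95]]
[132 234  36  44 604]
((149.57852172851562, 255.55543518066406), (12.831202507019043, 47.62442398071289), 35.21759033203125)
[[0.4612, 0.3324, 0.005], [0.5553, 0.2663, 0.005], [0.5363, 0.2403, 0.005], [0.4426, 0.3065, 0.005]]
[ 217  122   80   92 4170]
((256.7941589355469, 167.32354736328125), (63.786869049072266, 81.73450469970703), 14.03624439239502)
low_foot 0.57 [256.6, 170.5] 5826 216 297 121 233
vial_mid 0.73 [254.4, 169.0] 5746 217 297 121 232
bracket 0.58 [259.9, 168.3] 6175 216 311 122 233
balance 0.59 [259.5, 170.8] 5772 217 297 121 232
balance 0.56 [112.5, 202.1] 1291 92 134 185 223
```

View pics/topcrop.png

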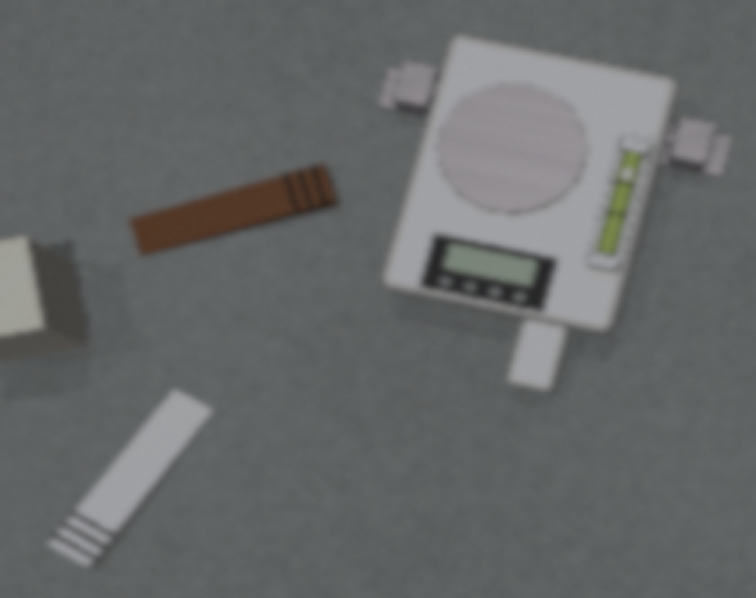

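The crop shows the wedge's butt and ribs at lower left, the ear under the housing's near edge at (259,223) full-image, and the level on the right with its bubble at the far end (foot too low). I'll work out the balance frame next.

Run:
```python
from h import *
C=cam("top")
f=lambda u,v:(110+u/3.6-.5,110+v/3.15-.5)
for z in(.055,.065):
    P=[back(C,f(*p),z)[:2] for p in((455,38),(675,80),(608,328),(385,283))]
    e=[P[1]-P[0],P[2]-P[3],P[0]-P[3],P[1]-P[2]]
    print(z,[(np.linalg.norm(v).round(4),np.degrees(np.arctan2(v[1],v[0])).round(2)) for v in e])
vm=back(C,f(619.5,198),.08)[:2]
a1=back(C,f(640,137),.08)[:2];a0=back(C,f(603,267),.08)[:2];d=a1-a0
print("level",vm,np.linalg.norm(d),np.degrees(np.arctan2(d[1],d[0])))
for a in(-14,-15,-16):
    t=np.radians(a);x=np.array([np.cos(t),np.sin(t)]);y=np.array([-x[1],x[0]])
    print(a,"foot",vm-.135*x+.028*y, "ear",[back(C,f(*p),.048)[:2].round(4) for p in((545,322),(531,388),(510,382),(552,388))])
```

```text
0.055 [(np.float64(0.1543), np.float64(-103.91)), (np.float64(0.1532), np.float64(-104.38)), (np.float64(0.1993), np.float64(-14.21)), (np.float64(0.2006), np.float64(-14.51))]
0.065 [(np.float64(0.1531), np.float64(-103.91)), (np.float64(0.152), np.float64(-104.38)), (np.float64(0.1977), np.float64(-14.21)), (np.float64(0.199), np.float64(-14.51))]
level [ 0.68453798 -0.04212151] 0.10334212832709193 -15.093298110295056
-14 foot [0.56032187 0.01770623] ear [array([0.5954, 0.0097]), array([0.5448, 0.0199]), array([0.5497, 0.0338]), array([0.5445, 0.0059])]
-15 foot [0.56138493 0.01986499] ear [array([0.5954, 0.0097]), array([0.5448, 0.0199]), array([0.5497, 0.0338]), array([0.5445, 0.0059])]
-16 foot [0.5624855  0.02200486] ear [array([0.5954, 0.0097]), array([0.5448, 0.0199]), array([0.5497, 0.0338]), array([0.5445, 0.0059])]
```

{"name": "play_rows", "arguments": {
  "linear": [
    [0.03, -0.04, 0],
    [0.03, -0.04, 0],
    [0.03, -0.04, 0],
    [0.03, -0.04, 0],
    [0.03, -0.03, 0],
    [0.015, -0.02, 0],
    [0, 0, 0],
    [0, 0, 0]
  ],
  "turn": [0, 0, 0, 0, 0, 0, 0, 0],
  "hand": 0.085
}}

```text
time: 2.4
tool_pos: [0.4302, 0.3562, 0.2313]
tool_rot: [-0.0, 0.217, 0.976, 0.0]
contact_force: [-0.5, -0.1, 0.5]
gripper_width: 0.998
grasp_force: 0.0
```

{"name": "play_rows", "arguments": {
  "linear": [
    [0.008, -0.018, -0.025],
    [0.008, -0.018, -0.025],
    [0, 0, 0],
    [0, 0, 0]
  ],
  "turn": [-5, -5, 0, 0]
}}

```text
time: 2.9
tool_pos: [0.4464, 0.321, 0.1824]
tool_rot: [0.0, 0.301, 0.954, 0.001]
contact_force: [0.2, -0.6, 0.4]
gripper_width: 0.999
grasp_force: 0.0
```

Run:
```python
from h import *
C=cam("wrist"); im=grab_frame("wrist"); save(im,"w1.png"); s=state(); print(s["tool_pos"],q2R(s["tool_rot"]).round(3).tolist(),C[1])
for d in trace("wrist","wedge"):
    m=d["region"]; r=cv2.minAreaRect(np.argwhere(m)[:,::-1].astype(np.float32))
    print(d["p"],d["location"],r,[back(C,p,.008)[:2].round(4).tolist() for p in cv2.boxPoints(r)])
for d in trace("wrist","wedge_tip"): print(d["p"],d["location"],back(C,d["location"],0))
print(proj(C,(.428,.336,0.0195)),proj(C,(.546,.2533,0)))
```

```text
[0.44666266 0.32110992 0.18283399] [[-0.819, 0.574, 0.002], [0.574, 0.819, 0.001], [-0.001, 0.002, -1.0]] [0.37717676 0.36949053 0.32480245]
0.97 [339.1, 349.4] ((338.2500305175781, 350.7500305175781), (24.041629791259766, 58.689857482910156), 45.0) [[0.6762, 0.2144], [0.6487, 0.297], [0.6858, 0.3016], [0.7163, 0.2171]]
0.84 [273.4, 217.1] ((274.9952697753906, 222.572265625), (115.15955352783203, 31.198074340820312), 89.36341094970703) [[0.4136, 0.3202], [0.4326, 0.3481], [0.5522, 0.2687], [0.5303, 0.2367]]
0.22 [130.2, 412.1] ((130.9337158203125, 402.53912353515625), (33.95383071899414, 14.104427337646484), 86.05481719970703) [[0.5585, -0.0274], [0.5687, -0.0096], [0.6203, -0.0544], [0.6096, -0.0732]]
0.93 [338.9, 345.6] [0.68150744 0.26136894 0.        ]
0.91 [277.3, 221.8] [0.48143471 0.29717162 0.        ]
0.26 [408.4, 286.5] [0.65091679 0.38371179 0.        ]
[278.41583573 169.79765189] [278.18640324 279.09932288]
```

View pics/w1.png

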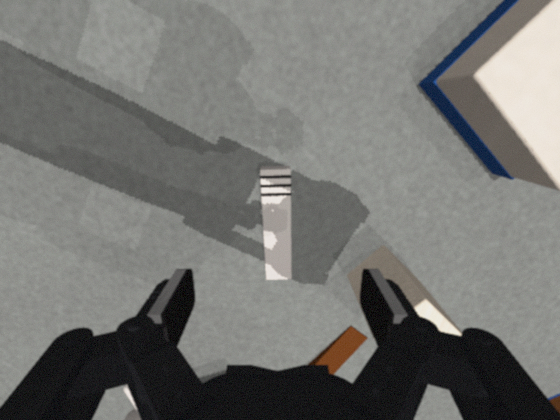

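The white wedge shows with its butt at (276,168) and tip at (277,278), matching the estimate to about 1 mm. Descending to grip it.

{"name": "play_rows", "arguments": {
  "linear": [
    [-0.001, 0.001, -0.04],
    [0, 0, -0.05],
    [0, 0, -0.045],
    [0, 0, -0.025],
    [0, 0, -0.013],
    [0, 0, -0.005],
    [0, 0, 0]
  ],
  "turn": [0, 0, 0, 0, 0, 0, 0]
}}

```text
time: 3.92
tool_pos: [0.4463, 0.3213, 0.0043]
tool_rot: [0.001, 0.302, 0.953, 0.001]
contact_force: [1.4, -0.3, 0.2]
gripper_width: 0.994
grasp_force: 0.0
```

{"name": "play_rows", "arguments": {
  "linear": [
    [0, 0, 0],
    [0, 0, 0],
    [0, 0, 0],
    [0, 0, 0],
    [0, 0, 0],
    [0, 0, 0]
  ],
  "turn": [0, 0, 0, 0, 0, 0],
  "hand": 0.02
}}

```text
time: 4.68
tool_pos: [0.4462, 0.3212, 0.0042]
tool_rot: [0.001, 0.302, 0.953, 0.001]
contact_force: [-0.1, -0.2, 6.1]
gripper_width: 0.356
grasp_force: 60.8
```

{"name": "play_rows", "arguments": {
  "linear": [
    [0, 0, 0.012],
    [-0.004, -0.03, 0.008],
    [-0.008, -0.05, 0],
    [-0.008, -0.05, 0],
    [-0.008, -0.05, 0],
    [-0.008, -0.05, 0],
    [-0.005, -0.0335, 0],
    [0, 0, 0]
  ],
  "turn": [0, 3, 4, 4, 4, 4, 2, 0]
}}

```text
time: 5.68
tool_pos: [0.4038, 0.0557, 0.0232]
tool_rot: [-0.0, 0.125, 0.992, -0.0]
contact_force: [0.6, 1.0, -0.4]
gripper_width: 0.357
grasp_force: 60.1
```

Run:
```python
from h import *
s=state(); C=cam("wrist"); im=grab_frame("wrist"); save(im,"w2.png"); Rm=q2R(s["tool_rot"]); print(s["time"],s["tool_pos"],s["contact_force"],"yaw",np.degrees(np.arctan2(-Rm[1,0],-Rm[0,0])))
for t in("wedge_tip","low_foot","vial_mid","bubble","wedge","bracket"):
    print(t,[(round(d["p"],2),d["location"],back(C,d["location"],.0)[:2].round(4).tolist(),back(C,d["location"],.08)[:2].round(4).tolist()) for d in trace("wrist",t)])
print("exp foot",proj(C,(.561,.018,0)))
```

```text
5.675 [0.403806   0.05574102 0.02317669] [ 0.60536748  0.9879532  -0.40858769] yaw -14.360214402500153
wedge_tip [(0.7, [274.3, 296.2], [0.4354, 0.0459], [0.3807, 0.0609])]
low_foot []
vial_mid []
bubble []
wedge [(0.56, [276.8, 293.9], [0.434, 0.048], [0.38, 0.062])]
bracket []
exp foot [279.95596438 432.17918699]
```

View pics/w2.png

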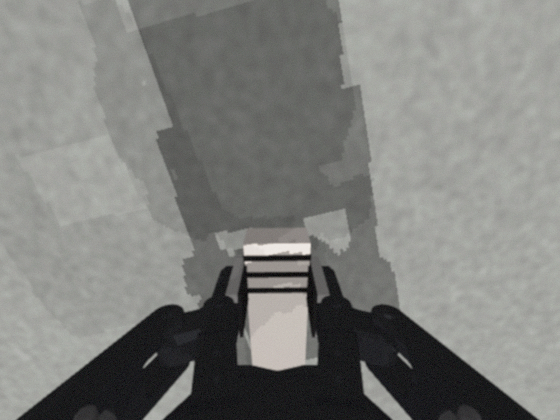

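The wedge is squarely gripped near its ribs at (277,260). The foot is outside the wrist view, so I'll lower the wedge and check the line-up from the top camera.

{"name": "play_rows", "arguments": {
  "linear": [
    [0, 0, -0.01],
    [0, 0, -0.007],
    [0, 0, -0.002],
    [0, 0, 0]
  ],
  "turn": [0, 0, 0, 0]
}}

```text
time: 6.52
tool_pos: [0.4041, 0.0575, 0.0041]
tool_rot: [-0.001, 0.123, 0.992, 0.0]
contact_force: [-3.1, -0.2, 3.7]
gripper_width: 0.355
grasp_force: 60.6
```

Run:
```python
from h import *
s=state(); print(s["tool_pos"],s["contact_force"])
im=grab_frame("top"); im2=grab_frame("scene")
a=cv2.resize(im[110:300,220:320],None,fx=3.15,fy=3.15,interpolation=cv2.INTER_CUBIC)
b=cv2.resize(im2[170:290,230:370],None,fx=3.4,fy=4.99,interpolation=cv2.INTER_CUBIC)[:598]
a=cv2.copyMakeBorder(a,0,max(0,b.shape[0]-a.shape[0]),0,0,cv2.BORDER_CONSTANT)[:b.shape[0]]
save(np.hstack([a,b]),"c3.png"); print(a.shape,b.shape)
```

```text
[0.40409256 0.05746098 0.00414056] [-3.06141675 -0.16608343  3.68763875]
(598, 315, 3) (598, 476, 3)
```

View pics/c3.png

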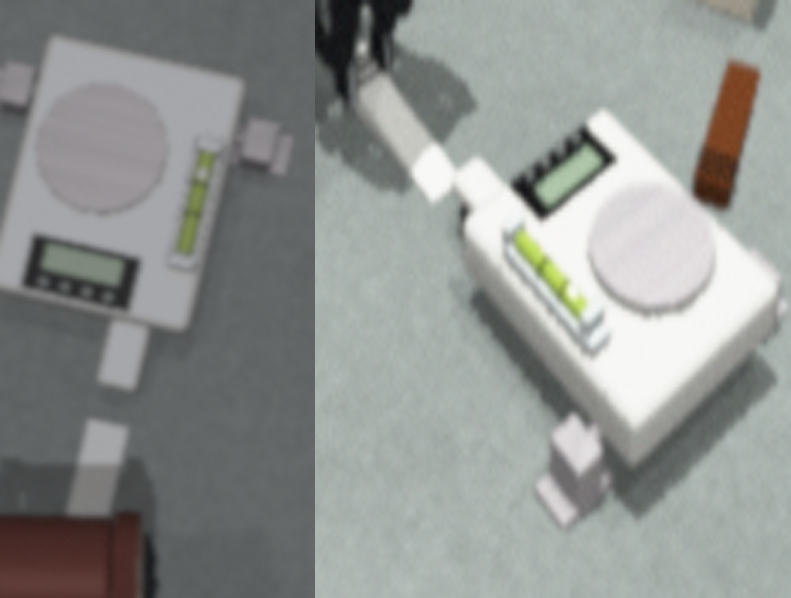

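The wedge lies in line with the ear, its tip about 40 mm short of the foot. The bubble sits at the far end of the tube. Next I'll build a subpixel bubble reader along the tube.

```bash
cat > bub.py <<'E'
from h import *
from scipy.ndimage import map_coordinates as mc
t=np.radians(-14.3);u=np.array([np.cos(t),np.sin(t),0]);n=np.array([-u[1],u[0],0])
F=np.array([.561,.018,0])
def prof(name,z=.08,N=4,off=0):
    C=cam(name); ims=np.mean([grab_frame(name).astype(float) for _ in range(N)],0)
    S=np.arange(-50,51,1.); out=0
    for w in np.arange(-2,3):
        p=np.array([proj(C,F+(.135+s/1e3)*u+(-.028+(w+off)/1e3)*n+[0,0,z]) for s in S])
        out=out+np.array([mc(ims[...,c],[p[:,1],p[:,0]],order=3) for c in range(3)]).T/5
    return S,out
E
python3 - <<'E'
from bub import *
for nm in("top","scene"):
  for off in((0,) if nm=="top" else (-4,0,4)):
    S,o=prof(nm,off=off); print(nm,off); print("R",o[::2,0].astype(int).tolist()); print("B",o[::2,2].astype(int).tolist())
E
```

```text
top 0
R [159, 153, 140, 127, 119, 118, 120, 121, 122, 121, 121, 120, 121, 121, 121, 120, 118, 112, 105, 102, 109, 116, 119, 121, 121, 121, 120, 120, 118, 113, 106, 108, 124, 140, 149, 149, 143, 133, 125, 121, 120, 120, 121, 128, 142, 155, 160, 158, 156, 156, 158]
B [164, 156, 140, 116, 92, 79, 76, 77, 77, 77, 76, 76, 76, 77, 77, 76, 74, 71, 68, 66, 70, 73, 75, 76, 77, 76, 75, 76, 75, 73, 72, 84, 108, 130, 142, 141, 130, 109, 90, 79, 77, 78, 89, 112, 139, 158, 165, 163, 161, 161, 163]
scene -4
R [223, 199, 178, 171, 178, 186, 191, 192, 193, 193, 192, 191, 191, 191, 190, 188, 179, 159, 145, 153, 173, 185, 189, 189, 189, 189, 189, 186, 175, 159, 159, 183, 209, 220, 221, 216, 204, 194, 189, 190, 201, 216, 229, 233, 225, 202, 173, 161, 180, 215, 235]
B [227, 202, 169, 138, 116, 105, 100, 99, 100, 100, 98, 97, 97, 96, 96, 96, 91, 81, 76, 78, 87, 93, 95, 95, 94, 94, 95, 94, 88, 83, 95, 125, 159, 179, 182, 168, 138, 111, 99, 109, 147, 196, 227, 235, 228, 206, 178, 166, 186, 220, 237]
scene 0
R [225, 201, 180, 179, 191, 204, 211, 214, 214, 211, 209, 207, 206, 209, 210, 207, 195, 179, 175, 185
[... 238 characters left out ...]
, 139, 130, 125, 124, 126, 130, 134, 136, 136, 137, 135, 128, 121, 125, 156, 199, 226, 235, 226, 198, 162, 136, 128, 141, 179, 220, 238, 241, 234, 210, 178, 166, 188, 222, 238]
scene 4
R [227, 212, 204, 213, 228, 236, 238, 238, 236, 234, 232, 232, 233, 235, 236, 236, 232, 226, 224, 224, 228, 232, 233, 235, 235, 234, 232, 228, 224, 220, 228, 238, 242, 241, 238, 234, 232, 230, 229, 229, 234, 239, 241, 239, 230, 205, 180, 183, 210, 233, 242]
B [231, 215, 202, 203, 213, 221, 223, 222, 221, 217, 213, 213, 214, 217, 219, 219, 218, 213, 207, 203, 206, 209, 210, 213, 213, 213, 209, 203, 199, 200, 213, 229, 236, 234, 227, 217, 207, 202, 200, 205, 223, 237, 242, 241, 233, 210, 184, 185, 211, 234, 242]
```

Bubble is about 19.5 mm off, so it needs about 8.7 mm of lift, i.e. about 57 mm of wedge past the foot. That makes roughly 98 mm of push from here; I'll do most of it and re-measure.

{"name": "play_rows", "arguments": {
  "linear": [
    [0.00969, -0.00247, 0],
    [0.00969, -0.00247, 0],
    [0.00969, -0.00247, 0],
    [0.00485, -0.00124, 0],
    [0.00388, -0.00099, 0],
    [0.00388, -0.00099, 0],
    [0.00388, -0.00099, 0],
    [0.00388, -0.00099, 0]
  ],
  "turn": [0, 0, 0, 0, 0, 0, 0, 0]
}}

```text
time: 8.43
tool_pos: [0.4456, 0.047, 0.0037]
tool_rot: [-0.012, 0.123, 0.992, 0.001]
contact_force: [-31.0, 8.7, 31.0]
gripper_width: 0.354
grasp_force: 64.4
```

{"name": "play_rows", "arguments": {
  "linear": [
    [0.00485, -0.00124, 0],
    [0.00485, -0.00124, 0],
    [0.00485, -0.00124, 0],
    [0.00485, -0.00124, 0],
    [0.00485, -0.00124, 0],
    [0.00485, -0.00124, 0],
    [0, 0, 0],
    [0, 0, 0]
  ],
  "turn": [0, 0, 0, 0, 0, 0, 0, 0]
}}

```text
time: 9.43
tool_pos: [0.4779, 0.0388, 0.0038]
tool_rot: [-0.007, 0.123, 0.992, 0.001]
contact_force: [-19.0, 4.7, 18.1]
gripper_width: 0.353
grasp_force: 62.8
```

```bash
cat >> bub.py <<'E'
def read():
    from scipy.signal import find_peaks
    for nm,off in(("top",0),("scene",-4)):
        S,o=prof(nm,off=off,N=3); print(nm,"R",o[10:44,0].astype(int)[::1].tolist() if 0 else o[8:90:2,0].astype(int).tolist())
        print("   B",o[8:90:2,2].astype(int).tolist())
        b=o[:,2].copy(); i=np.arange(12,82); k=i[np.argmax(b[i])]; base=np.percentile(b[12:82],30); h=(b[k]+base)/2
        l=k
        while b[l]>h:l-=1
        r=k
        while b[r]>h:r+=1
        print("  bubble edges",S[l]+(h-b[l])/(b[l+1]-b[l]),S[r-1]+(b[r-1]-h)/(b[r-1]-b[r]))
        ks=find_peaks(-o[12:82,0],prominence=6)[0]+12; print("  dark lines",S[ks])
E
python3 -c "
from bub import *
s=state();p=s['tool_pos'];print(s['time'],p,s['contact_force'],p@u-F@u+.1207);read()"
```

```text
9.425 [0.47794212 0.03878559 0.00376407] [-19.04246052   4.70244307  18.08330485] 0.03508158720590296
top R [126, 119, 119, 121, 122, 122, 122, 122, 122, 123, 122, 122, 122, 120, 116, 108, 105, 111, 118, 121, 122, 123, 126, 134, 144, 151, 152, 146, 138, 130, 125, 123, 122, 121, 121, 122, 121, 121, 120, 122, 132]
   B [116, 92, 79, 77, 77, 77, 77, 76, 77, 77, 77, 77, 76, 76, 74, 70, 68, 70, 74, 77, 77, 79, 89, 107, 128, 142, 146, 138, 123, 103, 86, 79, 77, 77, 77, 77, 77, 76, 79, 92, 118]
  bubble edges 4.366746711586312 15.156106055504
  dark lines [-10.]
scene R [174, 182, 185, 186, 186, 185, 185, 185, 185, 186, 186, 185, 178, 160, 145, 150, 168, 181, 185, 186, 188, 195, 203, 210, 208, 191, 171, 168, 175, 184, 186, 185, 186, 186, 185, 186, 194, 209, 226, 234, 232]
   B [111, 100, 94, 92, 91, 91, 91, 91, 91, 91, 91, 92, 88, 80, 74, 75, 82, 88, 90, 94, 102, 119, 144, 163, 168, 154, 127, 103, 93, 92, 93, 91, 91, 93, 93, 99, 126, 174, 217, 235, 234]
  bubble edges 0.8795311611205104 9.784209491065267
  dark lines [-13.  11.]
```

{"name": "play_rows", "arguments": {
  "linear": [
    [0, 0, 0.001],
    [0, 0, 0],
    [0, 0, 0]
  ],
  "turn": [0, 0, 0]
}}

```text
time: 10.1
tool_pos: [0.4786, 0.0385, 0.0038]
tool_rot: [-0.006, 0.123, 0.992, 0.0]
contact_force: [-12.2, 4.2, 6.9]
gripper_width: 0.353
grasp_force: 61.5
```

{"name": "play_rows", "arguments": {
  "linear": [
    [0.00388, -0.00099, 0],
    [0.00388, -0.00099, 0],
    [0.00388, -0.00099, 0],
    [0.00194, -0.0005, 0],
    [0, 0, 0],
    [0, 0, 0],
    [0, 0, 0],
    [0, 0, 0]
  ],
  "turn": [0, 0, 0, 0, 0, 0, 0, 0]
}}

```text
time: 11.1
tool_pos: [0.4918, 0.035, 0.0038]
tool_rot: [-0.006, 0.123, 0.992, 0.0]
contact_force: [-13.8, 2.1, 8.4]
gripper_width: 0.351
grasp_force: 61.7
```

{"name": "play_rows", "arguments": {
  "linear": [
    [0, 0, 0],
    [0, 0, 0],
    [0, 0, 0],
    [0, 0, 0],
    [0, 0, 0]
  ],
  "turn": [0, 0, 0, 0, 0]
}}

```text
time: 11.72
tool_pos: [0.4918, 0.035, 0.0038]
tool_rot: [-0.006, 0.123, 0.992, 0.0]
contact_force: [-14.0, 4.1, 9.7]
gripper_width: 0.355
grasp_force: 61.7
```

```bash
python3 -c "
from bub import *
s=state();p=s['tool_pos'];print(s['time'],p,s['contact_force'],p@u-F@u+.1207);read()"
```

```text
11.725 [0.49180475 0.03495964 0.003781  ] [-13.98688578   4.13494185   9.65450387] 0.049459701163419384
top R [131, 119, 117, 120, 122, 122, 122, 122, 122, 123, 123, 122, 122, 121, 117, 108, 103, 107, 117, 124, 130, 138, 147, 152, 153, 147, 133, 117, 107, 109, 116, 121, 121, 121, 122, 122, 122, 121, 121, 122, 128]
   B [125, 98, 80, 76, 77, 77, 76, 76, 77, 77, 77, 76, 76, 76, 74, 70, 66, 69, 75, 84, 98, 118, 136, 147, 147, 136, 115, 90, 73, 70, 74, 76, 77, 77, 77, 77, 77, 76, 78, 86, 108]
  bubble edges -0.5681080119061446 10.220326207685826
  dark lines [-10.  15.]
scene R [173, 179, 182, 182, 183, 183, 183, 182, 183, 183, 182, 180, 175, 160, 146, 150, 166, 178, 187, 196, 204, 210, 212, 209, 196, 171, 150, 155, 170, 180, 184, 185, 185, 185, 184, 185, 190, 203, 221, 231, 233]
   B [111, 99, 92, 90, 90, 90, 91, 90, 90, 91, 90, 88, 86, 80, 74, 76, 83, 91, 104, 125, 148, 165, 171, 164, 143, 110, 84, 79, 84, 89, 92, 93, 93, 92, 91, 96, 117, 163, 210, 232, 236]
  bubble edges -3.5560919136125544 6.800234824588115
  dark lines [-13.  11.]
```

Both cameras put the bubble about 2.9 mm to +x, so push about 9 mm more.

{"name": "play_rows", "arguments": {
  "linear": [
    [0.00388, -0.00099, 0],
    [0.00291, -0.00074, 0],
    [0.00194, -0.0005, 0],
    [0, 0, 0],
    [0, 0, 0],
    [0, 0, 0],
    [0, 0, 0],
    [0, 0, 0]
  ],
  "turn": [0, 0, 0, 0, 0, 0, 0, 0]
}}

```text
time: 13.02
tool_pos: [0.5006, 0.0327, 0.0038]
tool_rot: [-0.006, 0.123, 0.992, 0.0]
contact_force: [-14.4, 3.1, 9.1]
gripper_width: 0.356
grasp_force: 61.7
```

{"name": "play_rows", "arguments": {
  "linear": [
    [0, 0, 0],
    [0, 0, 0],
    [0, 0, 0],
    [0, 0, 0],
    [0, 0, 0]
  ],
  "turn": [0, 0, 0, 0, 0]
}}

```text
time: 13.65
tool_pos: [0.5006, 0.0327, 0.0038]
tool_rot: [-0.006, 0.123, 0.992, 0.0]
contact_force: [-14.2, 3.7, 8.2]
gripper_width: 0.357
grasp_force: 61.7
```

```bash
python3 -c "
from bub import *
s=state();p=s['tool_pos'];print(s['time'],p,s['contact_force'],p@u-F@u+.1207);read()"
```

```text
13.65 [0.50059024 0.03272606 0.0037927 ] [-14.18437978   3.6595893    8.16593483] 0.05852467150182719
top R [131, 118, 116, 120, 122, 123, 122, 122, 122, 122, 123, 123, 122, 121, 118, 111, 104, 107, 117, 129, 139, 148, 152, 151, 144, 135, 123, 112, 105, 107, 115, 120, 121, 122, 122, 122, 122, 121, 120, 119, 124]
   B [127, 99, 80, 76, 77, 77, 76, 76, 77, 77, 77, 77, 76, 76, 75, 72, 68, 70, 82, 100, 121, 137, 145, 142, 129, 110, 89, 74, 68, 69, 73, 76, 76, 77, 77, 77, 77, 76, 76, 83, 101]
  bubble edges -2.9985602361170396 7.921107543121684
  dark lines [-9. 15.]
scene R [170, 177, 180, 180, 180, 181, 181, 180, 180, 181, 181, 179, 172, 157, 144, 150, 167, 181, 192, 201, 209, 212, 208, 199, 186, 166, 151, 156, 171, 180, 184, 184, 184, 185, 186, 186, 187, 196, 214, 227, 232]
   B [115, 102, 94, 90, 88, 89, 90, 90, 89, 89, 90, 89, 85, 79, 73, 75, 85, 99, 121, 147, 167, 171, 162, 141, 115, 92, 78, 79, 85, 90, 91, 91, 92, 92, 93, 95, 106, 141, 190, 223, 234]
  bubble edges -5.289957281181141 4.8414181192342705
  dark lines [-14.  10.]
```

Top reads 0.0 mm and scene +1.4 mm, which is near centred. Releasing, then rising straight up and back for a close look.

{"name": "play_rows", "arguments": {
  "linear": [
    [0, 0, 0],
    [0, 0, 0],
    [0, 0, 0],
    [0, 0, 0]
  ],
  "turn": [0, 0, 0, 0],
  "hand": 0.065
}}

```text
time: 14.45
tool_pos: [0.5057, 0.0314, 0.0055]
tool_rot: [0.0, 0.123, 0.992, 0.0]
contact_force: [0.5, 0.6, 0.8]
gripper_width: 0.76
grasp_force: 0.0
```

{"name": "play_rows", "arguments": {
  "linear": [
    [-0.002, 0.0005, 0.01],
    [-0.004, 0.001, 0.03],
    [-0.01, 0.002, 0.05],
    [0, 0, 0.05],
    [0, 0, 0.05],
    [0, 0, 0.04],
    [0, 0, 0],
    [0, 0, 0]
  ],
  "turn": [0, 0, 0, 0, 0, 0, 0, 0]
}}

```text
time: 15.45
tool_pos: [0.4889, 0.0351, 0.2349]
tool_rot: [-0.0, 0.123, 0.992, 0.0]
contact_force: [0.6, -0.2, -0.5]
gripper_width: 0.76
grasp_force: 0.0
```

```bash
python3 -c "
from bub import *
s=state();print(s['time'],s['tool_pos'],s['contact_force']);read()
C=cam('wrist');print(C[1],proj(C,F+.135*u-.028*n+[0,0,.08]))
im=grab_frame('top'); save(cv2.resize(im[110:300,200:330],None,fx=3.15,fy=3.15,interpolation=cv2.INTER_CUBIC),'t5.png')"
```

```text
15.45 [0.48893035 0.03507145 0.23494019] [ 0.61259362 -0.22012394 -0.4950441 ]
top R [132, 118, 116, 120, 123, 123, 123, 123, 123, 123, 124, 123, 122, 122, 119, 111, 104, 107, 118, 130, 141, 150, 153, 151, 145, 135, 123, 112, 104, 106, 115, 121, 122, 122, 122, 123, 123, 122, 121, 121, 125]
   B [128, 99, 81, 76, 77, 77, 77, 76, 77, 78, 78, 77, 77, 77, 76, 71, 67, 70, 83, 102, 123, 140, 147, 143, 130, 109, 89, 74, 67, 68, 73, 76, 77, 77, 77, 78, 77, 76, 77, 83, 102]
  bubble edges -3.093900787489336 7.7866147048808205
  dark lines [-10.  15.]
scene R [164, 169, 171, 174, 174, 174, 175, 174, 173, 174, 174, 172, 165, 152, 140, 144, 160, 175, 186, 195, 203, 205, 199, 190, 176, 154, 141, 149, 164, 174, 177, 177, 177, 178, 179, 178, 180, 189, 207, 222, 227]
   B [112, 97, 88, 86, 85, 85, 85, 85, 84, 86, 87, 84, 80, 75, 71, 72, 80, 95, 116, 141, 160, 164, 152, 130, 105, 83, 72, 75, 81, 86, 87, 87, 86, 87, 88, 89, 101, 133, 181, 217, 229]
  bubble edges -5.356325259051371 4.455316386775694
  dark lines [-13.  10.]
[0.40731109 0.05587264 0.37668388] [255.69775441 352.08331239]
```

View pics/t5.png

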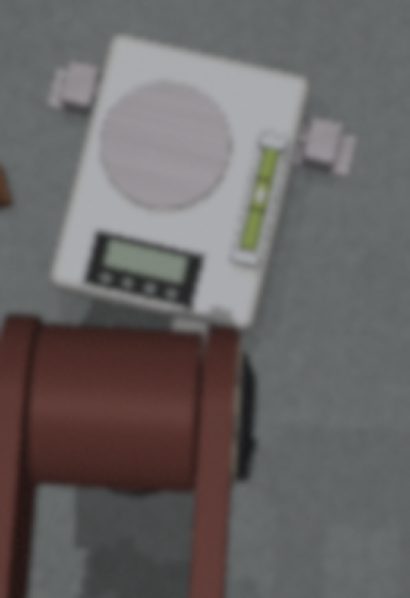

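Bubble shows between the lines at (260,192). A close wrist view will settle the ~1 mm difference between the cameras.

{"name": "play_rows", "arguments": {
  "linear": [
    [0.04, -0.015, 0.01],
    [0.04, -0.015, 0.01],
    [0.04, -0.015, 0.01],
    [0.04, -0.015, 0],
    [0.02, 0, 0],
    [0, 0, 0],
    [0, 0, 0]
  ],
  "turn": [0, 0, 0, 0, 0, 0, 0]
}}

```text
time: 16.68
tool_pos: [0.6687, -0.0248, 0.2648]
tool_rot: [-0.001, 0.123, 0.992, 0.0]
contact_force: [-0.4, -0.2, 0.4]
gripper_width: 0.759
grasp_force: 0.0
```

```bash
python3 -c "
from bub import *
C=cam('wrist');c=proj(C,F+.135*u-.028*n+[0,0,.08]);print(C[1],C[2][:,2],c)
im=grab_frame('wrist');x,y=np.clip(c.astype(int),70,[489,349]);save(np.hstack([cv2.resize(im,(400,300)),cv2.resize(im[y-70:y+70,x-70:x+70],(400,400))[:300]]) if 0 else np.vstack([cv2.resize(im,(400,300)),cv2.resize(im[y-52:y+53,x-70:x+70],(400,300),interpolation=cv2.INTER_CUBIC)]),'w6.png')
for off in(-2,0,2):
  S,o=prof('wrist',off=off,N=2);print('R',o[::2,0].astype(int).tolist());print('B',o[::2,2].astype(int).tolist())
print([(d['p'],d['location']) for d in trace('wrist','bubble')],[(d['p'],d['location']) for d in trace('wrist','vial_mid')])"
```

```text
[ 0.58708168 -0.00398147  0.4073867 ] [ 0.31537303 -0.07998785 -0.94559071] [265.62970173 203.3474243 ]
R [168, 166, 161, 175, 148, 144, 168, 168, 168, 167, 168, 166, 167, 165, 163, 159, 157, 158, 157, 148, 96, 143, 157, 170, 205, 224, 225, 201, 159, 132, 118, 115, 81, 101, 118, 118, 118, 119, 118, 118, 117, 116, 117, 118, 115, 118, 151, 165, 162, 153, 156]
B [165, 163, 159, 172, 131, 58, 73, 71, 72, 72, 74, 72, 73, 71, 71, 69, 67, 69, 66, 64, 47, 62, 66, 102, 178, 209, 209, 180, 136, 87, 50, 49, 36, 46, 49, 49, 51, 50, 51, 49, 50, 47, 50, 48, 58, 105, 149, 163, 160, 150, 149]
R [169, 167, 158, 169, 148, 148, 172, 170, 171, 171, 169, 169, 169, 167, 162, 158, 159, 158, 158, 153, 100, 141, 157, 170, 209, 222, 220, 188, 154, 132, 120, 113, 80, 106, 119, 119, 118, 117, 118, 118, 118, 118, 116, 119, 112, 115, 150, 166, 162, 152, 156]
B [166, 164, 156, 165, 130, 62, 75, 74, 76, 74, 75, 74, 74, 72, 70, 68, 69, 68, 67, 66, 47, 62, 67, 103, 179, 207, 204, 168, 130, 85, 51, 47, 36, 45, 49, 52, 50, 48, 49, 50, 49, 50, 48, 51, 57, 103, 149, 164, 159, 151, 148]
R [168, 167, 165, 177, 151, 142, 159, 158, 158, 159, 157, 157, 158, 157, 151, 146, 146, 146, 146, 135, 96, 137, 144, 151, 174, 187, 185, 153, 131, 119, 112, 107, 73, 101, 113, 113, 113, 111, 112, 112, 111, 111, 111, 111, 105, 115, 149, 167, 163, 152, 154]
B [166, 164, 163, 173, 134, 60, 67, 66, 67, 67, 66, 66, 66, 66, 63, 61, 61, 60, 61, 57, 43, 58, 59, 78, 127, 155, 156, 125, 94, 66, 47, 45, 33, 44, 47, 48, 47, 47, 47, 47, 47, 47, 46, 46, 60, 105, 146, 164, 161, 150, 147]
[(0.57, [262.8, 203.5]), (0.43, [66.2, 242.5])] [(0.71, [310.6, 180.9])]
```

View pics/w6.png

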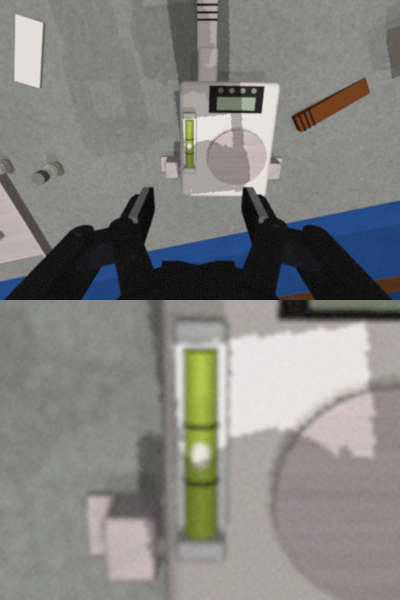

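The close-up shows the bubble at crop row 454 and the two lines at 427 and 484, so it is centred to about 0.5 mm. The wedge lies flat under the ear and the arm is clear.

```bash
python3 -c "
from plant import *
print(job_done())"
```

```text
the job is handed in; nothing more can be done
None
```

The job is handed in: the white wedge lies flat under the foot, the bubble is centred to about 0.5 mm in the last close-up, and the hand has let go and is clear of everything, with the vials and carton never touched.

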